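# Tare the parts bowl on the bench scale

### The job

Set the empty white enamel bowl upright on the bench scale with its foot fully down inside the locating ring of the pan, feeling for the ring gently because the pan lies a little off its mark, and let go of it. Then hold the round tare key (not the square power key) fully down for about a second, without touching the bowl, and only then put the tall flanged post into the bowl, leaving the other parts where they lie. The scale is delicate: never press on it with more than 20 N.

Things in the scene. Friction and masses are not known exactly. Their poses are not given: they have to be found in the camera images.
- scale: Grey bench scale, fixed; housing 250 (x) x 190 (y) x 50 mm high; origin: centre of its underside. Two keys on its -x end, on the +x half a round steel pan, 136 mm across, upper face at 60 mm. On the pan an aluminium locating ring: inside diameter 50, outside 72, 5 mm high (top at 65 mm). Pan and ring lie off pan_mark, unmeasured, and stay so. The pan sinks 1 mm per 3 N of load.
- pan_mark (a point): Nominal pan centre on the pan's upper face (the floor inside the ring), at scale (+45, 0, +60) mm, fixed to the housing. The true ring centre is off it by up to 7 mm along the scale's x and up to 7 mm along its y, differing every time and not measured: find it by feel or by looking.
- tare (a joint): Travel of the round tare key (white, 26 mm diameter): 0 m up, 0.008 m fully down, sprung: starts to move at 2 N, 5 N at 5 mm, 6.8 N at the bottom, then a hard stop. Counts as pressed beyond 0.005 m.
- tare_top (a point): Centre of the top of the round tare key, 61.8 mm above the bench when up, at scale (-88, -40) mm; the key stands 11 mm proud. Moves with the key. Press down.
- power (a joint): Travel of the square power key, same spring and travel (0 up, 0.008 down); not to be pressed.
- power_top (a point): Centre of the top of the square power key (white, 22 x 22 mm), 61.8 mm above the bench, at scale (-88, +40) mm.
- bowl: Round white enamel bowl, loose, about 0.15 kg, 46 mm high; origin: centre of its underside, z up. Foot 46 mm diameter, 10 mm high (2 mm play all round in the ring). Body 66 mm outside diameter, straight sided from 16 to 46 mm height, wall 4 mm, inner floor at 14 mm. Grip it across the outside. Seated, its origin is at about 60 mm height; on the ring at 65.
- post: Tall steel post, loose, about 0.08 kg, standing on its flange on the cardboard sheet: 65 mm high, stem 14 mm diameter, foot flange 26 mm diameter and 6 mm thick. Origin at the centre of its underside, z up. The only tall slim part there.
- collar: Bystander: short steel collar, 36 mm diameter, 26 mm high, bored through, on the sheet. Origin at the centre of its underside.
- spool: Bystander: short waisted steel spool, 32 mm diameter, 32 mm high, on the sheet. Origin at the centre of its underside.
- lever: Bystander: cast aluminium hand-lever, about 145 x 35 x 12 mm, lying on the bench. Origin near its middle, on the bench.
- sheet: Cardboard sheet 270 x 220 x 3 mm, fixed flat on the bench, under post, collar and spool. Origin at the centre of its underside.
Not all that is in view belongs to the job. Of the things like the bowl, leave any that is green; of the rest the larger one is meant. What is shaped like the post but orange or turquoise is not meant.

How it is judged:
By the outcome, as a careful person would: the job done as asked, in the order asked, and still so for the second after the job is handed in, with the robot touching nothing.
It also fails if it takes over 72 s, if anything falls off the work surface, if the arm or the gripper's body presses on something with over 40 N, if the wrist force passes 120 N, or if a joint passes its speed limit or range.

### The arm

A 7-joint arm with a two-finger parallel gripper is mounted at the origin on the work surface. World frame = base frame: x ahead of the robot, y to its left, z up, the work surface at z = 0. Lengths are in m, angles in rad, forces in N, time in s.
With the tool pointing down it reaches from about 0.425 to 0.925 m from the base axis. Payload 6.8 kg.
Tool frame: the origin (TCP) lies on the front face of the gripper's body, between the roots of the fingers; the fingertips stand 73 mm ahead of it and the grasp point (between the pads) lies 54 mm ahead of it (env.nose_length is the distance from the TCP to the fingertips, in m); z points along the fingers, y is the line along which they close (so a half turn about z gives the same grasp; the last joint's range is limited). The gripper opens to 85 mm and grips with 20 to 120 N. Pads are 22 mm wide; open, the fingers measure 114 mm over their backs; the gripper's body (76 mm by 85 mm) begins 54 mm behind the grasp point. The pads swing forward as they close: fully open they stand 13 mm farther back than shut.
Start: joints at [1.042, 0.477, 0.022, 1.555, -0.011, 1.109, -0.083], TCP at [0.276, -0.616, 0.304] pointing down, gripper open.
Joint ranges: [-2.96, 2.96], [-0.34, 2.1], [-1.41, 1.46], [0.24, 2.44], [-1.37, 4.51], [0.17, 1.92], [-2.96, 2.96]. Speed limits (rad/s): [2.39, 2.39, 3.14, 3.14, 3.14, 3.14, 3.14].

### API

Orientations are given as a unit quaternion [w, x, y, z].
In Python, from cell import env, kin, camera, calibration, job gives the robot as it stands. The module is installed in compiled form; this text tells all that it offers. Calls block until the motion is done:
- env.reach(position, orientation): joint-space move of the TCP to a pose.
- env.movel(position, velocity=0.15, rot=None, stop_force=None): straight line of the TCP; rot=None keeps the orientation; velocity is the mean speed in m/s. With stop_force (N) it stops when the force on the tool has changed by that much, and returns True; else False.
- env.goto_joints(angles): joint-space move.
- env.grip(opening, f_grip=None): finger opening in m; f_grip is the grip in N (None keeps the last); returns when the fingers have stopped.
- env.dwell(seconds).
- kin.inverse_kinematics(position, orientation): joint angles nearest the present ones, or None.
- env.get_state(): the state.
- camera(name): name is "scene" or "top" or "wrist"; returns (picture, depth): 480x640x3 uint8, blue, green, red; 480x640 float32, m along the optical axis (not along the pixel's ray), 0 where there is no reading.
- calibration(name): a dict with "fx", "fy", "cx", "cy" (pixels), "rvec" (rotation vector, rad) and "tvec" (3), from world to camera coordinates, as OpenCV has them. Camera axes: x right, y down, z forward; pixel columns grow to the right and rows downward; lengths in m; the calibration is good to about 2 mm. The wrist camera is an equidistant fisheye: a pixel r from the principal point sees the ray r / f radians off the axis. A picture is of the moment at which its call begins: read the wrist's pose just before it. calibration takes no time and is no camera call; for the wrist camera it gives the pose at the moment of the call.
A pose or a line that the arm cannot do raises env.PlanningError and nothing moves.
- job.job_done(): hands the job in; it is judged then, once.
The state is a dict: "time": time; "qpos": joint angles; "joint_velocities": joint speeds; "joint_torque": joint torques, N m; "tcp_pos": TCP position; "orientation": TCP orientation; "force": force on the tool from outside, world axes, zero at the start; "torque": the same for the moment, N m; "opening": finger opening in m; "gripper_force": force on a finger pad.
Only numpy, scipy, OpenCV 4.12 (cv2) and the standard library are available. Lean on these libraries where they do the work, as an engineer would, in place of code of your own. Each camera call takes 0.05 s, during which the arm holds its last target. There are 200 camera calls.

## Working session

There is one attempt and no reset: what is moved stays moved. The work goes in short steps, each a Python script; the robot and the scene stay as the last script left them, time stands still between calls to the robot, and variables do not carry over. Pictures are saved under pics/ and viewed, at most 10 in all, crops included, and the job is handed in when it is done.

```bash
mkdir -p pics; cat > h.py <<'E'
import numpy as np, cv2
from cell import env, kin, camera, calibration, job
def snap(n,f):
    c=calibration(n); p,d=camera(n); cv2.imwrite(f'pics/{f}.png',p); np.savez(f'pics/{f}.npz',d=d,p=p,**c); return p,d,c
def world(n,c,d,u,v,z=None):
    R=cv2.Rodrigues(np.array(c['rvec'],float))[0]; t=np.array(c['tvec'],float).ravel()
    x=(u-c['cx'])/c['fx']; y=(v-c['cy'])/c['fy']
    if n=='wrist':
        r=np.hypot(x,y); s=np.tan(r)/r if r>1e-9 else 1; x*=s;y*=s
    ray=np.array([x,y,1.])
    o=-R.T@t; w=R.T@ray
    return o+w*(d if z is None else (z-o[2])/w[2])
E
python3 - <<'E'
from h import *
for n in ('top','scene'):
    p,d,c=snap(n,n+'0'); print(n,{k:np.round(np.ravel(v),3) for k,v in c.items()})
s=env.get_state(); print(s['time'],s['orientation'],s['force'])
E
```

```text
top {'fx': array([480.069]), 'fy': array([480.069]), 'cx': array([319.541]), 'cy': array([242.485]), 'rvec': array([ 2.182, -2.122,  0.144]), 'tvec': array([0.051, 0.549, 1.138])}
scene {'fx': array([523.681]), 'fy': array([523.681]), 'cx': array([327.108]), 'cy': array([242.158]), 'rvec': array([ 1.487,  2.074, -0.877]), 'tvec': array([ 0.126, -0.335,  1.45 ])}
0.1 [-7.80139722e-04  9.77949288e-01  2.08840915e-01 -2.30357760e-04] [-0.20555345  0.49478692 -0.72044984]
```

View pics/top0.png

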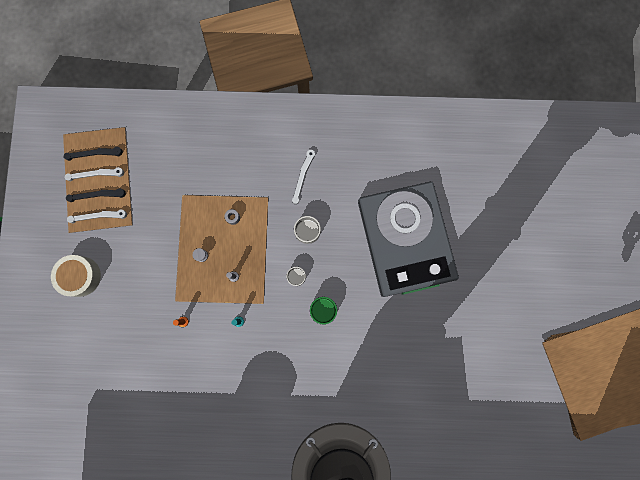

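View pics/scene0.png

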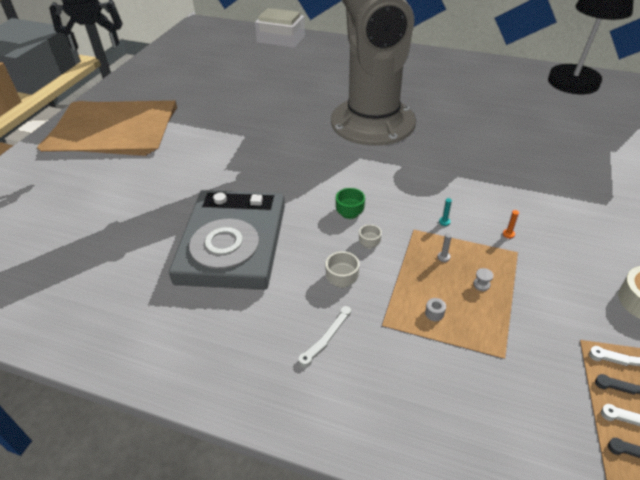

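The top view shows the bowl at (308,229), the small bowl at (297,276), the pan ring at (405,217), the round key at (435,269), the square key at (402,277) and the post at (233,276). The scene view agrees with this. Next I'll get coarse positions and take wrist looks from above.

```bash
python3 - <<'E'
from h import *
f=np.load('pics/top0.npz'); c=calibration('top'); d=f['d']
for n,u,v,z in [('bowl',308,229,.046),('small',297,276,.03),('green',323,310,.046),('ring',405,217.5,.065),('tare',435,269,.062),('power',402.5,277,.062),('postTop',233,276,.068),('collar',232,216,.029),('spool',200,255,.035),
  ('c1',359,199,.05),('c2',433,181,.05),('c3',458,279,.05),('c4',384,296,.05)]:
    print(n,world('top',c,0,u,v,z).round(4),world('top',c,d[int(v),int(u)],u,v).round(4))
b=world('top',c,0,308,229,.046); r=world('top',c,0,405,217.5,.065)
def q(yaw): return np.array([0,np.cos(yaw/2),np.sin(yaw/2),0])
env.reach([r[0]-0.03,r[1]+0.0,.33],q(np.pi/2)); a=snap('wrist','w_scale'); print({k:np.round(np.ravel(v),3) for k,v in a[2].items()})
env.reach([b[0],b[1],.25],q(np.pi/2)); snap('wrist','w_bowl'); print(env.get_state()['time'],env.get_state()['qpos'])
a=cv2.imread('pics/w_scale.png');e=cv2.imread('pics/w_bowl.png'); cv2.imwrite('pics/two.png',cv2.resize(np.vstack([a,e]),(400,600)))
E
```

```text
bowl [0.5785 0.0953 0.046 ] [0.5839 0.0962 0.013 ]
small [0.4644 0.119  0.03  ] [0.4655 0.1198 0.0125]
green [0.3842 0.0536 0.046 ] [0.384  0.0532 0.0114]
ring [ 0.61   -0.1374  0.065 ] [ 0.6112 -0.1386  0.0586]
tare [ 0.4882 -0.2098  0.062 ] [ 0.4884 -0.2104  0.0594]
power [ 0.467  -0.1326  0.062 ] [ 0.4671 -0.1328  0.0609]
postTop [0.4578 0.268  0.068 ] [0.4595 0.273  0.0401]
collar [0.6086 0.2852 0.029 ] [0.6133 0.2899 0.0041]
spool [0.5087 0.3571 0.035 ] [0.5087 0.3571 0.0348]
c1 [ 0.6558 -0.0273  0.05  ] [ 0.6574 -0.0278  0.0429]
c2 [ 0.7062 -0.2087  0.05  ] [ 0.7196 -0.2203  0.0009]
c3 [ 0.4668 -0.2677  0.05  ] [ 0.4701 -0.2823 -0.0008]
c4 [ 0.4213 -0.0908  0.05  ] [ 0.4215 -0.0915  0.0451]
{'fx': array([371.648]), 'fy': array([371.648]), 'cx': array([322.962]), 'cy': array([240.418]), 'rvec': array([-2.88e+00,  3.00e-03,  2.00e-03]), 'tvec': array([-0.58 , -0.173,  0.368])}
3.2083 [ 0.12608217  0.43678231 -0.50694569  1.79807696  0.25328215  0.97061905
 -0.48852676]
```

View pics/w_scale.png

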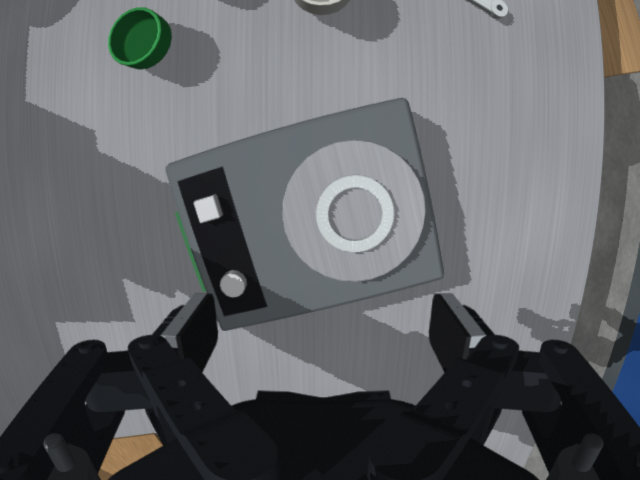

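View pics/w_bowl.png

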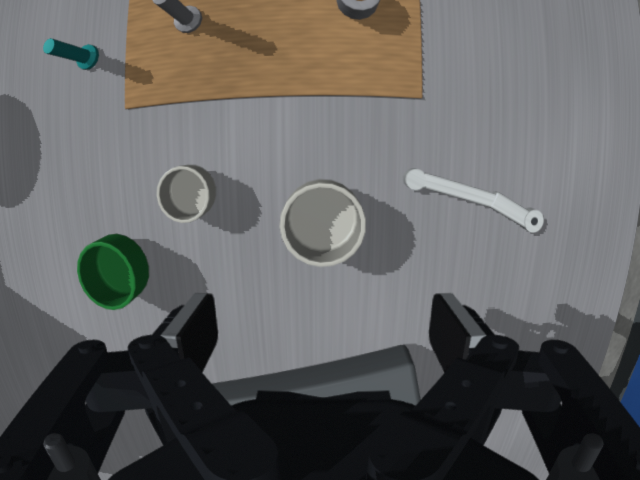

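The scale view shows the ring centre at about (355,213.5), the round tare key at (233,283) and the square power key at (207,208). The bowl view shows the bowl rim centre at (322.5,224), the lever end at (416,180) and the post flange near (187,18). I'll refine these with ellipse fits and then grip the bowl.

```bash
cat >> h.py <<'E'
def q(yaw): return np.array([0,np.cos(yaw/2),np.sin(yaw/2),0])
def load(f):
    a=np.load(f'pics/{f}.npz'); return a['p'],a['d'],{k:a[k] for k in ('fx','fy','cx','cy','rvec','tvec')}
def blobs(f,z,thr,box,lo=150):
    """outer contours of bright regions in box, in world at height z: min enclosing circle"""
    p,d,c=load(f); x0,y0,x1,y1=box
    g=cv2.cvtColor(p,cv2.COLOR_BGR2GRAY)[y0:y1,x0:x1]
    m=(g>thr).astype(np.uint8); cs,_=cv2.findContours(m,cv2.RETR_EXTERNAL,cv2.CHAIN_APPROX_NONE)
    for k in cs:
        if cv2.contourArea(k)<lo: continue
        w=np.array([world('wrist',c,0,u+x0,v+y0,z)[:2] for u,v in k[:,0]],np.float32)
        print(f,z,cv2.fitEllipse(w),cv2.fitEllipse(k+[x0,y0]))
E
python3 - <<'E'
from h import *
for t in (190,205): blobs('w_scale',.065,t,(300,160,410,270))
for t in (165,180): blobs('w_bowl',.046,t,(270,172,375,276))
for t in (130,150): blobs('w_scale',.0618,t,(215,265,250,300))
c=load('w_scale')[2]; b=load('w_bowl')[2]
print(world('wrist',c,0,355,213.5,.065),world('wrist',c,0,233,283,.0618),world('wrist',c,0,207,208,.0618),world('wrist',b,0,322.5,224,.046),world('wrist',b,0,187,18,.009))
E
```

```text
w_scale 0.065 ((0.6090324521064758, -0.13813912868499756), (0.06995338946580887, 0.07025136798620224), 139.29769897460938) ((354.4322509765625, 213.26783752441406), (74.38578033447266, 76.07032775878906), 63.97577667236328)
w_scale 0.065 ((0.61247718334198, -0.13668565452098846), (0.0569019541144371, 0.06102924421429634), 21.61933135986328) ((358.1801452636719, 211.93661499023438), (61.811100006103516, 64.94686126708984), 162.45567321777344)
w_bowl 0.046 ((0.5789886116981506, 0.09735364466905594), (0.06311403214931488, 0.06352068483829498), 75.31575012207031) ((321.9731750488281, 224.2880096435547), (81.22150421142578, 83.72390747070312), 93.72034454345703)
w_scale 0.0618 ((0.48899605870246887, -0.20957298576831818), (0.02246812731027603, 0.0236049797385931), 163.31234741210938) ((232.103271484375, 284.5221252441406), (20.90089225769043, 22.658422470092773), 136.86756896972656)
[ 0.60926596 -0.13768563  0.065     ] [ 0.49015284 -0.20778235  0.0618    ] [ 0.46941338 -0.13190559  0.0618    ] [0.57939508 0.09834356 0.046     ] [0.46108266 0.27716753 0.009     ]
```

```bash
python3 - <<'E'
from h import *
Q=q(np.pi/2); b=np.array([.579,.0977])
env.movel([*b,.14],rot=Q,velocity=.2); print(env.movel([*b,.092],velocity=.1,stop_force=8))
print(env.grip(.05,40)); s=env.get_state(); print(s['opening'],s['gripper_force'],s['tcp_pos'],s['force'])
env.movel([*b,.25],velocity=.2)
r=np.array([.6092,-.138]); env.movel([*r,.25],velocity=.25); env.movel([*r,.172],velocity=.15); env.dwell(.2)
f0=env.get_state()['force']; hit=env.movel([*r,.146],velocity=.02,stop_force=2.5)
s=env.get_state(); print(hit,s['tcp_pos'],s['force']-f0,s['torque'],s['opening'],s['time'])
snap('wrist','w_place')
E
```

```text
False
False
0.06339177920854051 45.04567427167785 [0.57963789 0.09792837 0.09295617] [-0.77166634 -0.21966933  6.11584849]
True [ 0.60913077 -0.13801803  0.15143741] [0.3588358  0.05103088 5.27320304] [-0.07255112 -0.21637207 -0.03809808] 0.06361805946832491 8.725
```

View pics/w_place.png

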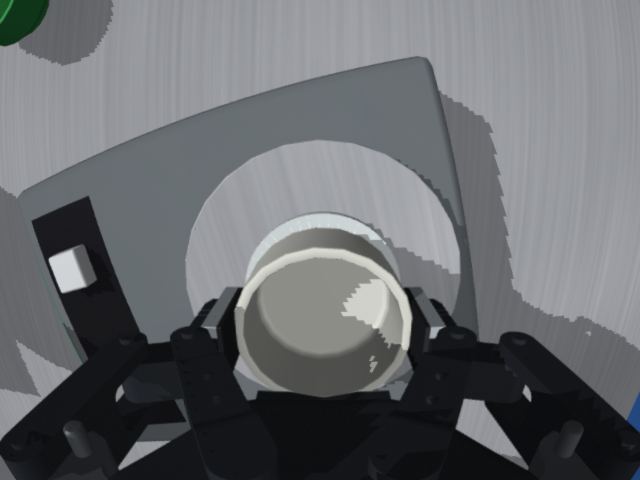

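The bowl base is at about 58.5 mm with about 5 N of load. The picture shows it in the ring (rim centre about (323,320)), and the height fits a seated foot with the pan sunk 1.7 mm. I'll ease off, release and check.

```bash
python3 - <<'E'
from h import *
r=np.array([.6091,-.138])
env.movel([*r,.1525],velocity=.02); print(env.get_state()['force'])
env.grip(.085); env.movel([*r,.24],velocity=.15)
env.movel([.609,-.168,.30],velocity=.2); env.dwell(.2)
p,d,c=snap('wrist','w_seat'); s=env.get_state(); print(s['time'],s['force'])
for z,t in ((.106,165),(.106,150)): blobs('w_seat',z,t,(260,140,400,280),300)
R=cv2.Rodrigues(c['rvec'])[0]; 
# heights in the picture around the bowl/pan
W=[]
for v in range(120,300,2):
    for u in range(250,420,2):
        if d[v,u]>0: W.append(world('wrist',c,float(d[v,u]),u,v))
W=np.array(W); 
rr=np.hypot(W[:,0]-.609,W[:,1]+.138)
for lo,hi,zl,zh in ((0,.022,.05,.1),(.027,.036,.09,.13),(.045,.06,.04,.08)):
    m=(rr>lo)&(rr<hi)&(W[:,2]>zl)&(W[:,2]<zh); P=W[m]
    A=np.c_[P[:,:2]-[.609,-.138],np.ones(len(P))]; print(len(P),np.linalg.lstsq(A,P[:,2],rcond=None)[0].round(4))
E
```

```text
[ 1.06742377 -0.30673481  0.01347359]
10.8417 [-0.16801797  0.26381508 -0.33476766]
w_seat 0.106 ((0.6498910188674927, -0.1108608990907669), (0.010387957096099854, 0.02783474139869213), 22.05148696899414) ((382.72943115234375, 157.7295379638672), (14.44172477722168, 39.100189208984375), 159.2674102783203)
w_seat 0.106 ((0.6082620024681091, -0.13553136587142944), (0.063481904566288, 0.07170405983924866), 10.422348976135254) ((323.7577819824219, 190.83294677734375), (88.90974426269531, 99.49645233154297), 168.51205444335938)
w_seat 0.106 ((0.6054906249046326, -0.13846534490585327), (0.09509607404470444, 0.1027807742357254), 118.73505401611328) ((320.05377197265625, 194.2170867919922), (130.58172607421875, 142.92672729492188), 68.32711791992188)
589 [0.0025 0.0015 0.0733]
475 [0.0018 0.0521 0.1033]
1664 [-0.0002  0.0006  0.0593]
```

View pics/w_seat.png

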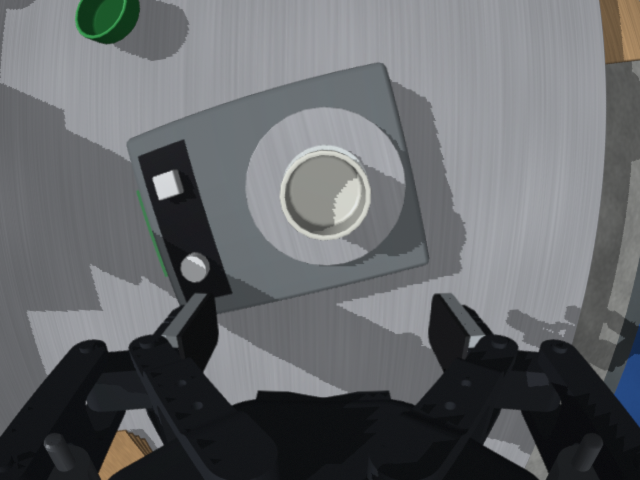

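The seat is confirmed: the bowl's inner floor is at 73.3 mm, which is the pan at 59.3 mm plus 14 mm, and it is level. The key is at (195,268) in this view. Next is the tare key.

```bash
python3 - <<'E'
from h import *
c=load('w_seat')[2]; k=world('wrist',c,0,195,267.5,.0618); print(k, env.nose_length)
k=(k[:2]+[.4893,-.2090])/2
env.grip(0); env.movel([*k,.20],velocity=.25); env.movel([*k,.142],velocity=.15); env.dwell(.15)
f0=env.get_state()['force'][2]
h=env.movel([*k,.1245],velocity=.012,stop_force=7.6); s=env.get_state(); print(h,s['tcp_pos'],s['force'][2]-f0)
for i in range(3): env.dwell(.4); print(env.get_state()['force'][2]-f0,env.get_state()['tcp_pos'][2])
env.movel([*k,.20],velocity=.15); print(env.get_state()['time'])
env.grip(.06)
p=np.array([.459,.2725]); env.movel([k[0],k[1],.30],velocity=.25)
env.reach([p[0],p[1]-.06,.30],q(np.pi/2)); env.dwell(.1); a=snap('wrist','w_post'); print(env.get_state()['time'],env.get_state()['qpos'])
E
```

```text
[ 0.4910314  -0.20899003  0.0618    ] 0.0726
True [ 0.49019178 -0.20899448  0.12660259] 6.515374645301962
6.306642859435516 0.126677583000265
8.093920766542073 0.1266476948145265
6.326353157976407 0.12662977712961213
16.1167
18.975 [ 0.11999711  0.29748848 -0.79591342  1.91641518  0.2473708   1.02791639
 -0.78543175]
```

View pics/w_post.png

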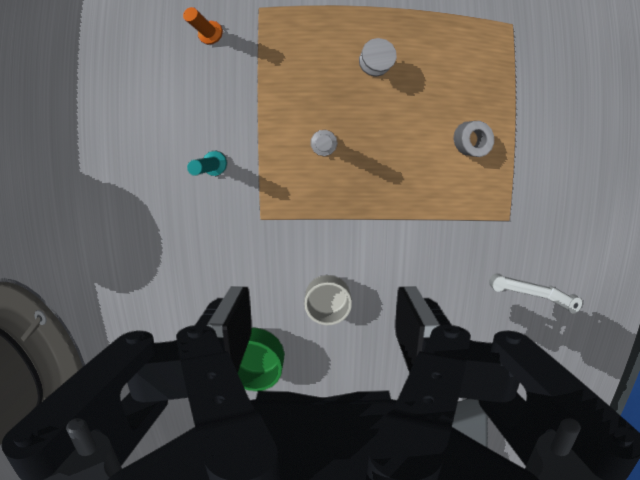

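The post top is at about (323,142) on the sheet. The teal and orange look-alikes are off to the left, the spool is at (378,57) and the collar at (474,140). I'll grip the post high on its stem so the tips stay above the bowl rim.

```bash
python3 - <<'E'
from h import *
c=load('w_post')[2]; p=world('wrist',c,0,323,141.5,.068)[:2]; print(p,world('wrist',c,0,323,143,.009))
env.movel([*p,.17],velocity=.25); env.movel([*p,.116],velocity=.1,stop_force=8); env.grip(0,40)
s=env.get_state(); print(s['opening'],s['gripper_force'],s['tcp_pos'],s['force'])
env.movel([*p,.27],velocity=.2); r=[.609,-.138]
env.movel([*r,.27],velocity=.25); env.dwell(.1); snap('wrist','w_over')
s=env.get_state(); print(s['opening'],s['time'],s['tcp_pos'])
E
```

```text
[0.46001201 0.2782817 ] [0.45995788 0.27712748 0.009     ]
0.011748245862479153 38.974594473838806 [0.46024366 0.27845266 0.11650645] [ 0.04744994 -0.60926542  5.24107699]
0.01188846026517063 23.875 [ 0.60890493 -0.13697338  0.27014787]
```

View pics/w_over.png

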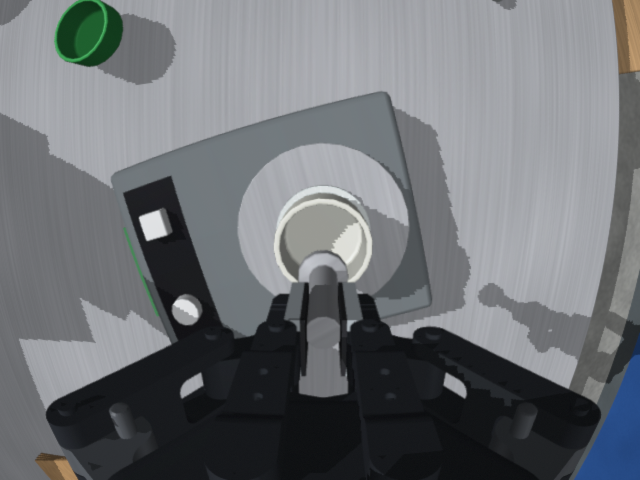

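The post hangs straight at (323,270), over the seated bowl at (323,243). I'll lower it in.

```bash
python3 - <<'E'
from h import *
r=[.609,-.138]
env.movel([*r,.20],velocity=.12); env.dwell(.15)
h=env.movel([*r,.182],velocity=.015,stop_force=2); s=env.get_state(); print(h,s['tcp_pos'],s['force'])
if h and s['tcp_pos'][2]<.19:
    env.movel([*r,s['tcp_pos'][2]+.0007],velocity=.02)
    env.grip(.035); env.movel([*r,.30],velocity=.15); env.movel([.609,-.178,.32],velocity=.2); env.dwell(.2); snap('wrist','w_end')
print(env.get_state()['time'])
E
```

```text
True [ 0.60888158 -0.1380054   0.1857146 ] [1.13120978 0.57975358 2.88021252]
27.7667
```

View pics/w_end.png

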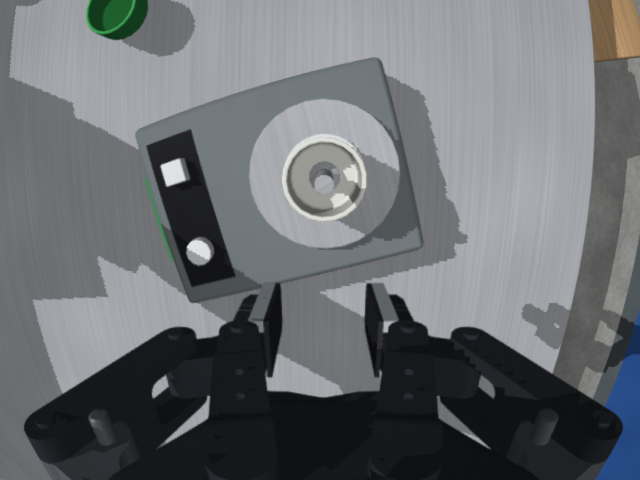

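The post stands upright in the middle of the seated bowl at (324,180), and the gripper is clear of everything.

```bash
python3 -c "
from h import *
print(job.job_done())"
```

```text
the job is handed in; nothing more can be done
None
```

The job is handed in at about 28 s of the 72 s: the bowl is seated in the ring, the tare key was held down for just over a second, and the post stands upright in the bowl; the highest force I read on the scale was about 8 N.

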